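# Put the stacking lunch pots together on the coaster

## Task

Put the clean stacking lunch pots together upright in the middle of the slate coaster that lies among them, building from the bottom up one piece at a time: the tall blue pot first, the middle-sized yellow pot on it, the low red pot on that, and the steel lid with the black knob on top, each fully seated in the rim below. Set each piece down without dropping it, and leave the steel jigger, the salt shaker and the teal tin where they stand.

Things in the scene. Friction and masses are not known exactly. Their poses are not given: they have to be found in the camera images.
- blue_pot: Blue open lunch pot, tall one, 0.12 kg, 56 mm high: a cylinder 60 mm across, wall 3 mm, from 6 mm above the underside up; below it a steel foot 6 mm deep, tapering from 49 to 42 mm across, which drops into the 54 mm mouth of the pot below until the cylinder rests on its rim. Origin: centre of the foot's underside; z up. Starts upright.
- yellow_pot: Yellow open lunch pot, middle one, 0.10 kg, 46 mm high: a cylinder 60 mm across, wall 3 mm, from 6 mm above the underside up; below it a steel foot 6 mm deep, tapering from 49 to 42 mm across, which drops into the 54 mm mouth of the pot below until the cylinder rests on its rim. Origin: centre of the foot's underside; z up. Starts upright. Seated, its origin is 50 mm above the blue pot's.
- red_pot: Red open lunch pot, low one, 0.08 kg, 38 mm high: a cylinder 60 mm across, wall 3 mm, from 6 mm above the underside up; below it a steel foot 6 mm deep, tapering from 49 to 42 mm across, which drops into the 54 mm mouth of the pot below until the cylinder rests on its rim. Origin: centre of the foot's underside; z up. Starts upright. Seated, its origin is 40 mm above the yellow pot's.
- lid: Steel lid, about 0.08 kg, 34 mm high in all: foot like the pots' (6 mm deep, 49 to 42 mm across), 60 mm flange from 6 to 12 mm, black round knob from 12 to 34 mm, 14 mm across at its root, 20 mm at 30 mm height. Origin: centre of the foot's underside; z up. Starts upright. Seated, its origin is 32 mm above the red pot's.
- coaster: Square dark slate coaster, 97 x 97 x 7 mm, which does not move: the place for the stack. Origin: centre of its underside, on the worktop; z up; its top is 7 mm above the origin. (Two more such coasters lie in a pile far to the right, out of the work.)
- jigger: Steel bar jigger (double cone measure), 43 mm across, 78 mm high; a bystander, to be left alone. Origin: centre of its underside.
- salt_shaker: Clear salt shaker with a grey top, 44 mm across, 90 mm high; a bystander behind the pots, to be left alone. Origin: centre of its underside.
- olive_tin: Teal food tin, 58 mm across, 72 mm high; a bystander to the right of the pots, to be left alone. Origin: centre of its underside.

How it is judged:
By the outcome, as a careful person would: the job done as asked, in the order asked, and still so for the second after the job is handed in, with the robot touching nothing.
It also fails if it takes over 115 s, if anything falls off the work surface, if the arm or the gripper's body presses on something with over 40 N, if the wrist force passes 120 N, or if a joint passes its speed limit or range.

## Robot

A 7-joint arm with a two-finger parallel gripper is mounted at the origin on a cart in front of the work surface, level with it; the furniture and walls round the work are solid. World frame = base frame: x ahead of the robot, y to its left, z up, the work surface at z = 0. Lengths are in m, angles in degrees, forces in N, time in s.
With the tool pointing down it reaches from about 0.375 to 0.925 m from the base axis. Payload 3.1 kg.
Tool frame: the origin (TCP) lies between the finger pads; the fingertips stand 8 mm ahead of it and the grasp point (between the pads) lies 11 mm behind it; z points along the fingers, y is the line along which they close (so a half turn about z gives the same grasp; the last joint's range is limited). The gripper opens to 85 mm and grips with 20 to 120 N. Pads are 22 mm wide; open, the fingers measure 114 mm over their backs; the gripper's body (76 mm by 85 mm) begins 54 mm behind the grasp point. The pads swing forward as they close: fully open they stand 13 mm farther back than shut.
Start: joints at [-69.488, 21.939, 2.515, 91.553, -1.026, 66.532, -2.859], TCP at [0.286, 0.584, 0.239] pointing down, gripper open.
Joint ranges: [-149.38, 149.38], [-23.57, 123.04], [-84.95, 90], [0, 143.3], [-89.99, 269.99], [3.08, 112.72], [-163.45, 163.45]. Speed limits (degrees/s): [159.86, 159.86, 180, 180, 180, 180, 180].

## Interface

Orientations are given as [roll, pitch, yaw] about the fixed x, y, z axes, in that order (R = Rz(yaw) Ry(pitch) Rx(roll)).
In Python, from station import ctrl gives the robot as it stands.
- The arm moves only by the tool move_arm, never from a script. Its argument "moves" is a list that holds one entry, the list of rows, each a list of 5 numbers: the shift along the tool's x, y, z in mm, then the turn about the tool's z in degrees, then the finger opening in mm, from 0 to 85.4. A call has 1 to 8 rows; each row shifts and turns the commanded pose from where the row before left it, along the tool's axes as they then stand; what a row does not reach is not made up. A row lasts 1/12 s, in which the tool goes at most 41.7 mm and 7.16 degrees, less where a joint would pass 70% of its speed; a pose out of reach is approached as far as the arm can. A call is refused whole if a number of a shift passes 41.7 or a number of a turn 7.16, either way. A call with a gripper value outside its range is refused whole. The fingers move at their own pace and stop on an object; "force" is the grip in N (left out, the last holds). Time passes only in rows, so rows that do not move let the fingers close. It gives the time, the measured TCP pose, the force, the opening and the grip force at its end, in the units of the state.
- ctrl.read_state(): the state, without advancing time (a new reading comes with each control period).
- ctrl.grab_frame(name): name is "scene" or "side" or "wrist"; returns a dict with "img" (384x512x3 uint8, blue, green, red), "fovy" (degrees; the focal length in pixels is half the picture's height over the tangent of half this angle, whatever the lens; pixels are square), "cx", "cy" (the principal point, pixels), "k1" (the pictures are not rectified: a ray, as slopes to the right and down, at radius r is drawn at 1 + k1 r^2 times it, then the intrinsics apply), "pose" (4x4, takes a point from camera to world coordinates). Camera axes: x right, y up, looking along -z (the intrinsics and any distortion apply to the point x, -y, -z); pixel columns grow to the right and rows downward; lengths in m; the calibration is good to about 2 mm. A picture is of the moment at which its call begins. There is no depth.
- ctrl.hand_in(): hands the job in; it is judged then, once.
The state is a dict: "clock": time; "joint_positions": joint angles; "qvel": joint speeds; "effort": joint torques, N m; "tcp_pos": TCP position; "orientation": TCP orientation; "contact_force": force on the tool from outside, world axes, zero at the start; "torque": the same for the moment, N m; "width": opening from 0.0 (shut) to 1.0 (fully open); "gripper_force": force on a finger pad.
Only numpy, scipy, OpenCV 4.12 (cv2) and the standard library are available. Lean on these libraries where they do the work, as an engineer would, in place of code of your own. Each camera call takes 0.05 s, during which the arm holds its last target. There are 200 camera calls.

## Working session

There is one attempt and no reset: what is moved stays moved. The work goes in short steps, Python scripts to look and compute and a tool call to move; the robot and the scene stay as the last step left them, time stands still between calls to the robot, and variables do not carry over. Pictures are saved under pics/ and viewed, at most 14 in all, crops included, and the job is handed in when it is done.

Besides the shell and the picture viewer there is one more tool, called after "Emit:" as a command line: name --argument value ..., lists and objects as JSON in quotes. move_arm: Moves the arm, as the interface text tells. Its arguments: {"type":"object","properties":{"moves":{"type":"array","items":{"type":"array","items":{"type":"array","items":{"type":"number"}}}},"force":{"type":"number"}},"required":["moves"]}

```bash
ls; mkdir -p pics; python3 - <<'E'
from station import ctrl
import cv2
s=ctrl.read_state();print(s)
for n in("scene","side"):
    f=ctrl.grab_frame(n);cv2.imwrite(f"pics/{n}0.png",f["img"]);print(n,f["fovy"],f["cx"],f["cy"],f["k1"],f["pose"].tolist() if hasattr(f["pose"],"tolist") else f["pose"])
E
```

```text
pics
{'clock': 0.0, 'joint_positions': array([-69.48783125,  21.99200301,   2.51145649,  91.64940182,
        -1.02442871,  66.53166232,  -2.86159554]), 'qvel': array([-0.02784179, -0.00625569,  0.06292833, -0.00206568, -0.16645662,
       -0.01092469,  0.0513279 ]), 'effort': array([-2.27832857e-04, -4.33457959e+01,  1.02458071e+00, -2.49515909e+01,
        1.05904203e-02,  1.15049863e-02,  1.20206411e-05]), 'tcp_pos': array([0.28572268, 0.58280478, 0.23788395]), 'orientation': array([-1.79849687e+02,  9.13498053e-03,  1.53886847e+02]), 'contact_force': array([ 0.21268586,  1.08662764, -0.0951687 ]), 'torque': array([-0.01075939, -0.06349967, -0.01711465]), 'gripper_force': 0.0, 'width': 0.9980454011472285}
scene 55.11302145142121 253.14735527860842 189.64418679701046 -0.08865454881753008 [[0.9053476766244793, 0.2665854498608259, -0.33057190194140607, 0.2961383698614821], [-0.42463887275190404, 0.5586879097051995, -0.7124251871580813, -0.5689559849660992], [-0.0052356641078038025, 0.7853661677661802, 0.6190093459307497, 0.5593557349282127], [0.0, 0.0, 0.0, 1.0]]
side 56.69604514899558 253.25461310022607 198.36258373767552 0.03206989928011079 [[-0.9995409529825896, 0.027619980742635768, -0.012450701764672929, 0.572084325021055], [-0.026020317125207967, -0.5721135783414442, 0.819761548606698, 0.8184210688948825], [0.015518582646621122, 0.8197092107211706, 0.5725696319676021, 0.5737094632134524], [0.0, 0.0, 0.0, 1.0]]
```

View pics/scene0.png

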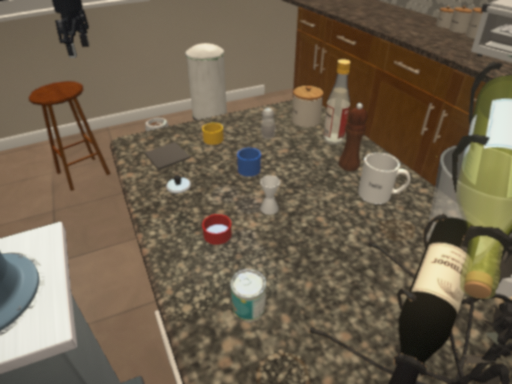

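View pics/side0.png

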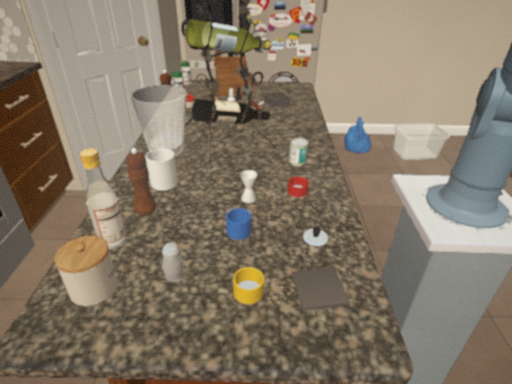

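The scene view shows the coaster at (168,155), lid (178,185), yellow pot (212,133), blue (249,161) and red (217,229). The side view shows yellow (249,285), blue (239,224), red (298,187), lid (316,237) and the coaster (320,286). I'll enlarge both.

```bash
cat > h.py <<'E'
import numpy as np, cv2
def K(f):
    F=f["img"].shape[0]/2/np.tan(np.radians(f["fovy"]/2)); return F
def proj(f,P):
    P=np.atleast_2d(P); M=np.array(f["pose"]); c=(P-M[:3,3])@M[:3,:3]
    s=np.c_[c[:,0],-c[:,1]]/-c[:,2:3]; r2=(s**2).sum(1,keepdims=True)
    return s*(1+f["k1"]*r2)*K(f)+[f["cx"],f["cy"]]
def onz(f,uv,z):
    M=np.array(f["pose"]); d=(np.atleast_2d(uv)-[f["cx"],f["cy"]])/K(f); s=d.copy()
    for _ in range(20): s=d/(1+f["k1"]*(s**2).sum(1,keepdims=True))
    w=np.c_[s[:,0],-s[:,1],-np.ones(len(s))]@M[:3,:3].T
    return (M[:3,3]+w*((z-M[2,3])/w[:,2:3]))[:,:2]
def circ(x,y,z,r,n=72):
    a=np.linspace(0,2*np.pi,n,endpoint=False); return np.c_[x+r*np.cos(a),y+r*np.sin(a),0*a+z]
def crop(img,x0,y0,x1,y1,k,name):
    c=cv2.resize(img[y0:y1,x0:x1],None,fx=k,fy=k,interpolation=cv2.INTER_CUBIC)
    for v in range(-(-x0//20)*20,x1,20): cv2.putText(c,str(v),((v-x0)*k,10),0,.35,(0,255,255));c[::6,(v-x0)*k]=(0,255,255)
    for v in range(-(-y0//20)*20,y1,20): cv2.putText(c,str(v),(0,(v-y0)*k),0,.35,(0,255,255));c[(v-y0)*k,::6]=(0,255,255)
    cv2.imwrite(name,c)
E
python3 - <<'E'
from station import ctrl
from h import *
import pickle
f=ctrl.grab_frame("scene");g=ctrl.grab_frame("side");pickle.dump((f,g),open("f0.pkl","wb"))
crop(f["img"],138,105,298,250,4,"pics/sc1.png")
crop(g["img"],215,160,355,310,4,"pics/sd1.png")
E
```

```text
(no output)
```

View pics/sc1.png

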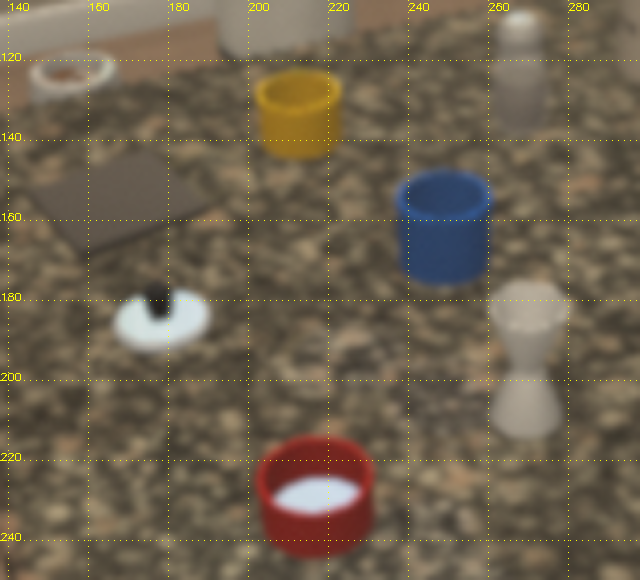

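View pics/sd1.png

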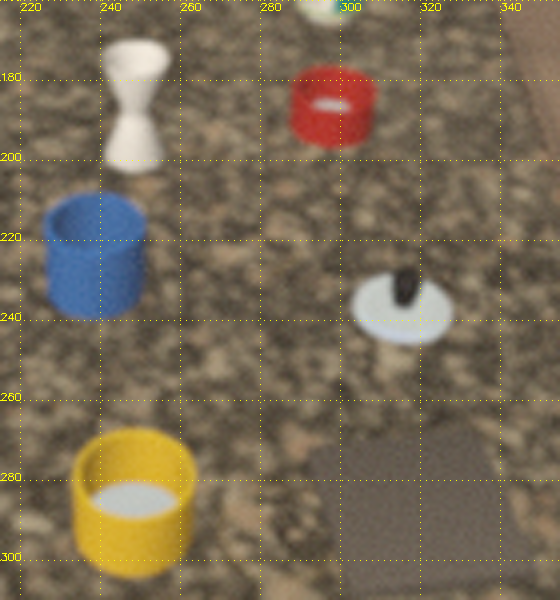

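Crops: in the scene view the coaster corners are near (146,153), (176,143), (191,156) and (160,168), and the lid flange spans x 166–190. In the side view the coaster corners are near (294,271), (333,265), (348,301) and (301,307). I'll fit the poses from both views.

```bash
cat > fit.py <<'E'
from h import *
from scipy.optimize import least_squares
def seg(img,box,fn):
    x0,y0,x1,y1=box; m=np.zeros(img.shape[:2],np.uint8); m[y0:y1,x0:x1]=fn(cv2.cvtColor(img,cv2.COLOR_BGR2HSV),img.astype(int))[y0:y1,x0:x1]
    n,l,st,_=cv2.connectedComponentsWithStats(m); k=1+st[1:,4].argmax()
    return cv2.convexHull(np.argwhere(l==k)[:,::-1].astype(np.float32).copy())
def feat(h):
    h=h.reshape(-1,2).astype(np.float32); m=cv2.moments(cv2.convexHull(h)); b=np.r_[h.min(0),h.max(0)]
    return np.r_[m["m10"]/m["m00"],m["m01"]/m["m00"],(b[:2]+b[2:])/2]
def model(f,x,y,H,zb,lid=False):
    P=[circ(x,y,zb+.006,.03),circ(x,y,zb+(.012 if lid else H),.03),circ(x,y,zb,.021)]
    return proj(f,np.vstack(P)).astype(np.float32)
def fit(views,H,zb=0,lid=False):
    """views: list of (frame,hull)"""
    F=[feat(h) for _,h in views]
    r=lambda p:np.concatenate([feat(model(f,*p,H,zb,lid))-q for (f,_),q in zip(views,F)])
    p0=onz(views[0][0],F[0][:2],zb+H/2)[0]; s=least_squares(r,p0); return s.x,s.fun
inh=lambda h,a,b,s=120:(h[...,0]>=a)&(h[...,0]<=b)&(h[...,1]>=s)
COL=dict(blue=lambda h,i:inh(h,100,125),yellow=lambda h,i:inh(h,18,32,150),red=lambda h,i:inh(h,0,8,130)|inh(h,172,180,130),
 lid=lambda h,i:(h[...,2]>165)&(h[...,1]<60))
HT=dict(blue=.056,yellow=.046,red=.038,lid=.012)
E
python3 - <<'E'
from fit import *
import pickle
f,g=pickle.load(open("f0.pkl","rb"))
B=dict(blue=((230,140,268,182),(222,203,256,244)),yellow=((198,118,228,148),(228,262,268,308)),red=((196,208,236,248),(284,172,312,200)),lid=((162,172,195,196),(298,222,332,250)))
for n,(b,c) in B.items():
    v=[(f,seg(f["img"],b,COL[n])),(g,seg(g["img"],c,COL[n]))]
    for w in(v,v[:1],v[1:]):
        p,r=fit(w,HT[n],0,n=="lid"); print(n,p.round(4),r.round(1))
cs=np.array([[146,153],[176,143],[191,156],[160,168]]);cd=np.array([[294,271],[333,265],[348,301],[301,307]])
A=onz(f,cs,.007);D=onz(g,cd,.007);print(A.round(4),A.mean(0),D.round(4),D.mean(0))
for n,u,w in(("jig top",(269,180),.078),("salt top",(267,111),.09),("jig base",(269,209),0),("salt base",(268,133),0),("tin",(249,284),.072),("ring",(155,126),0)):print(n,onz(f,u,w)[0].round(3))
print(onz(g,(172,245),.09),onz(g,(249,177),.078))
E
```

```text
blue [0.6172 0.1494] [ 0.1  0.4 -0.   0.3  0.2  0.2 -0.3  0.3]
blue [0.6177 0.1508] [ 0.   0.1 -0.  -0.1]
blue [0.6171 0.1485] [ 0.2 -0.  -0.2  0. ]
yellow [0.5864 0.3355] [0.2 0.4 0.4 0.2 0.1 0.2 0.2 0.3]
yellow [0.5863 0.3378] [-0.1  0.1  0.1 -0.1]
yellow [0.5867 0.3349] [-0. -0.  0.  0.]
red [ 0.4586 -0.0368] [ 0.2  0.3  0.5 -0.   0.2  0.3  0.4  0.6]
red [ 0.4582 -0.0361] [-0.1  0.2  0.1 -0.2]
red [ 0.4594 -0.0393] [-0.1 -0.1  0.1  0.1]
lid [0.4317 0.1641] [ 0.  -0.1  0.1 -0.1  0.1 -0.2  0.1  0. ]
lid [0.4314 0.1638] [-0. -0.  0.  0.]
lid [0.4319 0.1644] [ 0.  -0.1 -0.   0.1]
[[0.3899 0.3472]
 [0.4814 0.3625]
 [0.5001 0.2763]
 [0.4081 0.2565]] [0.44486923 0.31061215] [[0.4896 0.276 ]
 [0.4025 0.2544]
 [0.3885 0.3513]
 [0.4825 0.3697]] [0.44078865 0.31285632]
jig top [0.599 0.001]
salt top [0.736 0.281]
jig base [ 0.597 -0.006]
salt base [0.755 0.309]
tin [ 0.445 -0.229]
ring [0.451 0.507]
[[0.73954619 0.29526048]] [[0.59675569 0.01003913]]
```

Emit:
move_arm --moves '[[[0, 0, 0, -6.5, 85], [0, 0, 0, -6.5, 85], [0, 0, 0, -6.5, 85], [0, 0, 0, -6.5, 85], [-15, -20, 0, 0, 85], [-24, -31, 0, 0, 85], [-24, -31, 0, 0, 85], [-24, -31, 0, 0, 85]]]' --force 30

```text
clock: 0.87
tcp_pos: [0.3732, 0.4693, 0.239]
orientation: [-180.0, -0.0, 180.0]
contact_force: [1.0, 0.4, -0.4]
width: 0.987
gripper_force: 0.0
```

Emit:
move_arm --moves '[[[-24, -31, 0, 0, 85], [-24, -31, 0, 0, 85], [-24, -31, 0, 0, 85], [-24, -31, 0, 0, 85], [-24, -31, 0, 0, 85], [-24, -31, 0, 0, 85], [-24, -31, 10, 0, 85], [-20, -26, 10, 0, 85]]]'

```text
clock: 1.53
tcp_pos: [0.5627, 0.224, 0.22]
orientation: [180.0, 0.2, 179.8]
contact_force: [0.2, -0.3, -0.1]
width: 0.996
gripper_force: 0.0
```

Emit:
move_arm --moves '[[[-24, -31, 10, 0, 85], [-15, -18, 10, 0, 85], [-10, -10, 0, 0, 85], [0, 0, 0, 0, 85], [0, 0, 0, 0, 85]]]'

```text
clock: 1.95
tcp_pos: [0.6092, 0.1688, 0.1995]
orientation: [179.9, -0.0, 179.9]
contact_force: [-0.3, 0.6, 1.2]
width: 0.995
gripper_force: 0.0
```

```bash
python3 - <<'E'
from station import ctrl
from fit import *
import pickle
w=ctrl.grab_frame("wrist");cv2.imwrite("pics/w1.png",w["img"]);pickle.dump(w,open("w1.pkl","wb"))
print(np.round(w["pose"],3),w["fovy"],w["k1"])
print(proj(w,[[.617,.149,.056],[.443,.312,.007]]))
h=seg(w["img"],(0,0,512,384),COL["blue"]);print(h.reshape(-1,2).min(0),h.reshape(-1,2).max(0));print(fit([(w,h)],.056))
E
```

```text
[[ 0.002 -0.962 -0.274  0.539]
 [ 1.     0.002 -0.002  0.169]
 [ 0.002 -0.274  0.962  0.333]
 [ 0.     0.     0.     1.   ]] 64.44884932826442 0.0016679701877640202
[[236.09343456 185.40648346]
 [408.70056629  -6.98263461]]
[205. 145.] [267. 212.]
(array([0.6148888 , 0.14901282]), array([-0.04518127, -0.0144043 ,  0.04344177,  0.01480103], dtype=float32))
```

View pics/w1.png

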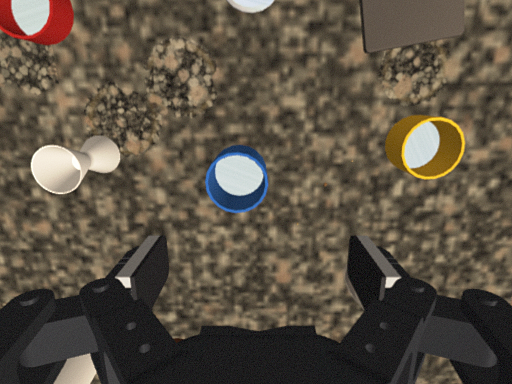

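Wrist view: blue pot at (236,179), jigger to its left, yellow pot at (425,147) and the coaster at the top right. There is room around the blue pot, so I'm descending onto it.

Emit:
move_arm --moves '[[[-3, -10, 15, 0, 85], [-4, -10, 30, 0, 85], [0, 0, 35, 0, 85], [0, 0, 35, 0, 85], [0, 0, 30, 0, 85], [0, 0, 20, 0, 85], [0, 0, 9, 0, 85], [0, 0, 0, 0, 85]]]'

```text
clock: 2.67
tcp_pos: [0.6132, 0.151, 0.0232]
orientation: [180.0, -0.3, -179.9]
contact_force: [-0.7, 0.8, 0.3]
width: 1.0
gripper_force: 0.0
```

Emit:
move_arm --moves '[[[0, 0, 0, 0, 70], [0, 0, 0, 0, 66], [0, 0, 0, 0, 62], [0, 0, 0, 0, 58], [0, 0, 0, 0, 54], [0, 0, 0, 0, 50], [0, 0, 0, 0, 50]]]' --force 30

```text
clock: 3.25
tcp_pos: [0.6184, 0.1488, 0.028]
orientation: [179.9, 0.2, 179.9]
contact_force: [-1.2, 0.0, 6.5]
width: 0.703
gripper_force: 33.1
```

Emit:
move_arm --moves '[[[0, 0, -8, 0, 50], [0, 0, -20, 0, 50], [0, 0, -30, 0, 50], [0, 10, -30, 0, 50], [15, 25, -10, 0, 50], [25, 30, 0, 0, 50], [25, 30, 0, 0, 50], [12, 15, 0, 0, 50]]]'

```text
clock: 3.92
tcp_pos: [0.5353, 0.2637, 0.1239]
orientation: [179.8, -0.1, -179.8]
contact_force: [-0.6, 1.4, -1.9]
width: 0.704
gripper_force: 32.9
```

Emit:
move_arm --moves '[[[0, 0, 0, 0, 50], [0, 0, 0, 0, 50]]]'

```text
clock: 4.08
tcp_pos: [0.538, 0.2601, 0.1236]
orientation: [180.0, -0.0, -179.9]
contact_force: [-0.3, -1.4, -1.4]
width: 0.706
gripper_force: 32.9
```

```bash
python3 - <<'E'
from station import ctrl
from fit import *
import pickle
w=ctrl.grab_frame("wrist");g=ctrl.grab_frame("side");f=ctrl.grab_frame("scene");cv2.imwrite("pics/w2.png",w["img"]);pickle.dump((w,g,f),open("w2.pkl","wb"))
print(ctrl.read_state()["tcp_pos"])
E
```

```text
[0.54073731 0.25588228 0.12350322]
```

View pics/w2.png

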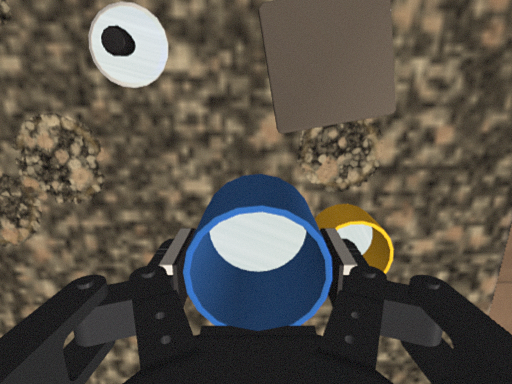

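Wrist view: the blue pot is held level with its rim centred at (258,269). The coaster's near corners are at (279,133) and (396,108).

```bash
python3 - <<'E'
from fit import *
import pickle
w,g,f=pickle.load(open("w2.pkl","rb"))
print(np.round(w["pose"][:3,3],4) if hasattr(w["pose"],"shape") else w["pose"])
C=onz(w,[[279,133],[396,108],[389,0],[261,0]],.007);print(C.round(4),np.linalg.norm(C[0]-C[1]))
# centre from edge
e=(C[1]-C[0]);L=np.linalg.norm(e);u=e/L;m=C[:2].mean(0);n=np.array([u[1],-u[0]]);n*=np.sign((C[3]-C[0])@n)
print("coaster",m+n*.0485,np.degrees(np.arctan2(u[1],u[0])), "left edge dir",C[3]-C[0])
# uniform-texture mask for coaster in all views
def mask(img,seed):
    hs=cv2.blur(img,(3,3)); m=np.zeros((img.shape[0]+2,img.shape[1]+2),np.uint8)
    cv2.floodFill(hs,m,seed,0,(9,)*3,(9,)*3,cv2.FLOODFILL_FIXED_RANGE|cv2.FLOODFILL_MASK_ONLY|(255<<8)); m=m[1:-1,1:-1]
    return cv2.morphologyEx(m,cv2.MORPH_OPEN,np.ones((3,3)))
for nm,i,s in(("f",f,(168,155)),("g",g,(320,286))):
    h=cv2.convexHull(np.argwhere(mask(i["img"],s)>0)[:,::-1].astype(np.float32).copy())
    b=cv2.minAreaRect(cv2.convexHull((onz(i,h.reshape(-1,2),.007)*1000).astype(np.float32)));print(nm,b)
s=lambda p:proj(w,[p])
print("rim centre uses",onz(w,[[258,269]],.123-.025+.056+0.0))
E
```

```text
[0.4676 0.2598 0.2567]
[[0.4939 0.2777]
 [0.4739 0.3702]
 [0.3981 0.3554]
 [0.3984 0.2625]] 0.0946688930785823
coaster [0.43649644 0.31376328] 102.15372314349877 left edge dir [-0.09552264 -0.01520552]
f ((456.4405517578125, 322.55963134765625), (177.2363739013672, 178.997802734375), 78.84242248535156)
g ((434.4761962890625, 316.57843017578125), (123.13813018798828, 132.87948608398438), 84.56053161621094)
rim centre uses [[0.52963848 0.26031785]]
```

```bash
python3 - <<'E'
from fit import *
import pickle
w,g,f=pickle.load(open("w2.pkl","rb"))
for x in(.530,.535,.540):
    p=proj(w,circ(x,.26,.154,.03));print(x,p.min(0),p.max(0))
B=[(f,(150,40,320,180)),(g,(215,180,330,290))]
for i,b in B:
    h=seg(i["img"],b,COL["blue"]);print(h.reshape(-1,2).min(0),h.reshape(-1,2).max(0),fit([(i,h)],.056,.098))
E
```

```text
0.53 [178.07859166 194.61570266] [336.17001967 335.13023636]
0.535 [178.97271243 207.94040602] [335.20837544 345.18434319]
0.54 [179.84570158 220.93437455] [334.26939401 355.02268709]
[192. 104.] [210. 129.] (array([0.53168225, 0.25414855]), array([ 0.76956177, -0.8442917 , -0.76982117,  0.8442383 ], dtype=float32))
[260. 207.] [289. 240.] (array([0.53843524, 0.26484399]), array([ 0.22491455,  0.34150696, -0.22485352, -0.34057617], dtype=float32))
```

```bash
python3 - <<'E'
from fit import *
import pickle
w,g,f=pickle.load(open("w2.pkl","rb"))
h=seg(w["img"],(150,150,350,330),COL["blue"]).reshape(-1,2);print(h.min(0),h.max(0))
# rows extents near widest
m=COL["blue"](cv2.cvtColor(w["img"],cv2.COLOR_BGR2HSV),w["img"])
for r in(255,265,270,275,280,290):
    c=np.flatnonzero(m[r]);print(r,c.min(),c.max())
F=feat(seg(g["img"],(215,180,330,290),COL["blue"]));G=seg(g["img"],(215,180,330,290),COL["blue"]).reshape(-1,2)
def r(p):
    q=proj(w,circ(p[0],p[1],p[2]+.056,.03)); a=model(g,p[0],p[1],.056,p[2])
    return np.r_[q[:,0].min()-184,q[:,0].max()-332,q[:,1].min()-206,.0*1,a.min(0)-G.min(0),a.max(0)-G.max(0)]
s=least_squares(r,[.54,.26,.098]);print(s.x,s.fun)
E
```

```text
[183. 174.] [333. 329.]
255 185 331
265 184 332
270 183 332
275 183 332
280 184 332
290 186 329
[0.53634844 0.26033448 0.09219537] [-0.40622004  0.23334402  0.03308936  0.         -0.46408081 -2.09773254
  1.70471191  3.1539917 ]
```

Emit:
move_arm --moves '[[[10, 5, 0, 0, 50], [20, 11, 0, 0, 50], [25, 13, 0, 0, 50], [24, 13, 5, 0, 50], [15, 8, 15, 0, 50], [5, 3.5, 25, 0, 50], [0, 0, 20, 0, 50], [0, 0, 13, 0, 50]]]'

```text
clock: 4.9
tcp_pos: [0.4387, 0.311, 0.0434]
orientation: [-179.9, -0.1, 179.9]
contact_force: [-1.0, -0.6, -1.5]
width: 0.71
gripper_force: 32.8
```

Emit:
move_arm --moves '[[[0, 0, 2, 0, 50], [0, 0, 2, 0, 50]]]'

```text
clock: 5.07
tcp_pos: [0.4404, 0.3107, 0.0406]
orientation: [-179.9, -0.1, 179.8]
contact_force: [-0.7, -0.4, -0.6]
width: 0.702
gripper_force: 32.9
```

Emit:
move_arm --moves '[[[0, 0, 2, 0, 50], [0, 0, 1, 0, 50]]]'

```text
clock: 5.23
tcp_pos: [0.4417, 0.312, 0.0391]
orientation: [179.9, 0.1, 179.8]
contact_force: [-0.1, 0.3, -0.7]
width: 0.704
gripper_force: 32.9
```

Emit:
move_arm --moves '[[[0, 0, 1, 0, 50], [0, 0, 0, 0, 50]]]'

```text
clock: 5.4
tcp_pos: [0.4412, 0.3121, 0.0379]
orientation: [179.9, 0.1, 179.9]
contact_force: [0.4, -0.7, -0.5]
width: 0.706
gripper_force: 32.9
```

Commanded z is 0.037 and there's no contact yet. I'll lower in 1 mm steps.

Emit:
move_arm --moves '[[[0, 0, 1, 0, 50], [0, 0, 1, 0, 50], [0, 0, 0, 0, 50]]]'

```text
clock: 5.65
tcp_pos: [0.4408, 0.3121, 0.0355]
orientation: [180.0, 0.0, 179.9]
contact_force: [-0.1, 0.6, -0.4]
width: 0.703
gripper_force: 32.9
```

Emit:
move_arm --moves '[[[0, 0, 1, 0, 50], [0, 0, 0, 0, 50]]]'

```text
clock: 5.82
tcp_pos: [0.4408, 0.3121, 0.0354]
orientation: [180.0, -0.0, 179.9]
contact_force: [-2.7, -0.3, 6.2]
width: 0.706
gripper_force: 33.4
```

Emit:
move_arm --moves '[[[0, 0, 1, 0, 50], [0, 0, 0, 0, 50]]]'

```text
clock: 5.98
tcp_pos: [0.4408, 0.3121, 0.0354]
orientation: [180.0, -0.0, 179.9]
contact_force: [-3.9, -4.1, 12.5]
width: 0.706
gripper_force: 33.9
```

Emit:
move_arm --moves '[[[0, 0, 1, 0, 50], [0, 0, 0, 0, 50]]]'

```text
clock: 6.15
tcp_pos: [0.4408, 0.3121, 0.0353]
orientation: [180.0, -0.1, 179.9]
contact_force: [-5.8, -3.9, 19.4]
width: 0.708
gripper_force: 34.4
```

Contact: the pot is on the coaster. I'll relieve the preload, release and rise.

Emit:
move_arm --moves '[[[0, 0, -3, 0, 50], [0, 0, 0, 0, 58], [0, 0, 0, 0, 66], [0, 0, 0, 0, 75], [0, 0, 0, 0, 85], [0, 0, -5, 0, 85], [0, 0, -20, 0, 85], [0, 0, -30, 0, 85]]]'

```text
clock: 6.82
tcp_pos: [0.4381, 0.3099, 0.088]
orientation: [-179.7, -0.3, 179.9]
contact_force: [-1.1, 0.8, 0.1]
width: 0.998
gripper_force: 0.0
```

Emit:
move_arm --moves '[[[-10, 0, -35, 0, 85], [-30, 0, -30, 0, 85], [-30, 5, -20, 0, 85], [-20, 5, 0, 0, 85], [-10, 3, 0, 0, 85], [0, 0, 0, 0, 85], [0, 0, 0, 0, 85]]]'

```text
clock: 7.4
tcp_pos: [0.5398, 0.3244, 0.1743]
orientation: [-180.0, -0.1, 179.9]
contact_force: [0.0, -1.0, -0.1]
width: 0.995
gripper_force: 0.0
```

```bash
python3 - <<'E'
from fit import *
from station import ctrl
import pickle
w=ctrl.grab_frame("wrist");g=ctrl.grab_frame("side");f=ctrl.grab_frame("scene");cv2.imwrite("pics/w3.png",w["img"]);pickle.dump((w,g,f),open("w3.pkl","wb"))
print(w["pose"][:3,3],ctrl.read_state()["tcp_pos"])
for i,b in((w,(0,0,512,384)),(g,(275,240,360,310)),(f,(140,110,200,175))):
    h=seg(i["img"],b,COL["blue"]);print(h.reshape(-1,2).min(0),h.reshape(-1,2).max(0),*fit([(i,h)],.056,.007))
for i,b in((w,(0,0,512,384)),(g,(228,262,268,308)),(f,(198,118,228,148))):
    h=seg(i["img"],b,COL["yellow"]);print(h.reshape(-1,2).min(0),h.reshape(-1,2).max(0),*fit([(i,h)],.046,0))
E
```

```text
[0.46950612 0.3245711  0.30753549] [0.5383014  0.3244683  0.17386385]
[202.  12.] [281.  97.] [0.43832363 0.3127022 ] [ 0.11930847  0.02047348 -0.11824036 -0.02012634]
[307. 255.] [337. 293.] [0.43912026 0.31076003] [ 0.15341187 -0.03741455 -0.15350342  0.03753662]
[154. 133.] [174. 157.] [0.43950234 0.31555995] [-0.11508179  0.14318848  0.11523438 -0.14352417]
[238. 186.] [301. 256.] [0.58411693 0.3356383 ] [-0.09375     0.0612793   0.08996582 -0.06149292]
[233. 267.] [263. 303.] [0.58676392 0.33487516] [ 0.00224304 -0.03570557 -0.00219727  0.03570557]
[202. 123.] [222. 144.] [0.58627799 0.33765788] [-0.12658691  0.09405518  0.12670898 -0.09416199]
```

View pics/w3.png

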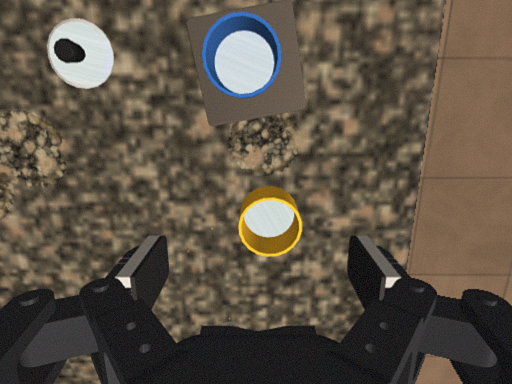

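Wrist view: the blue pot stands upright on the coaster, rim centre (242,54), with coaster corners at (188,17), (293,0), (305,107) and (208,126). Yellow is at (270,221). Next I'll grasp yellow, and check the coaster centre.

Emit:
move_arm --moves '[[[-15, 4, 10, 0, 85], [-20, 4, 30, 0, 85], [-10, 2.5, 35, 0, 85], [0, 0, 35, 0, 85], [0, 0, 27, 0, 85], [0, 0, 15, 0, 85], [0, 0, 5, 0, 85], [0, 0, 0, 0, 85]]]'

```text
clock: 8.22
tcp_pos: [0.5835, 0.3346, 0.0163]
orientation: [-179.9, -0.2, 179.9]
contact_force: [-0.5, 0.6, -0.5]
width: 0.995
gripper_force: 0.0
```

Emit:
move_arm --moves '[[[0, 0, 0, 0, 70], [0, 0, 0, 0, 66], [0, 0, 0, 0, 62], [0, 0, 0, 0, 58], [0, 0, 0, 0, 54], [0, 0, 0, 0, 50], [0, 0, 0, 0, 50]]]' --force 30

```text
clock: 8.8
tcp_pos: [0.5871, 0.336, 0.0207]
orientation: [179.9, 0.2, 179.9]
contact_force: [-0.7, 0.1, 6.3]
width: 0.699
gripper_force: 33.0
```

```bash
python3 - <<'E'
from fit import *
import pickle
w,g,f=pickle.load(open("w3.pkl","rb"))
C=onz(w,[[208,126],[305,107],[293,0],[188,17]],.007);print(C.round(4),C.mean(0))
E
```

```text
[[0.4942 0.2765]
 [0.4765 0.37  ]
 [0.386  0.3558]
 [0.3992 0.2632]] [0.43895556 0.3163852 ]
```

Emit:
move_arm --moves '[[[0, 0, -8, 0, 50], [0, 0, -20, 0, 50], [0, 0, -30, 0, 50], [0, 0, -30, 0, 50], [15, -2.5, -7, 0, 50], [28, -4, 0, 0, 50], [30, -5, 0, 0, 50], [30, -5, 0, 0, 50]]]'

```text
clock: 9.47
tcp_pos: [0.4811, 0.3185, 0.1135]
orientation: [180.0, 0.0, 179.8]
contact_force: [-0.2, 1.6, -1.4]
width: 0.701
gripper_force: 32.8
```

Emit:
move_arm --moves '[[[28, -4, 0, 0, 50], [12, -2, 0, 0, 50], [4, -1, 0, 0, 50], [0, 0, 0, 0, 50], [0, 0, 0, 0, 50], [0, 0, 0, 0, 50]]]'

```text
clock: 9.97
tcp_pos: [0.4399, 0.312, 0.1133]
orientation: [179.9, 0.1, 179.8]
contact_force: [1.0, 0.3, -1.0]
width: 0.7
gripper_force: 32.8
```

```bash
python3 - <<'E'
from fit import *
from station import ctrl
import pickle
w=ctrl.grab_frame("wrist");g=ctrl.grab_frame("side");f=ctrl.grab_frame("scene");pickle.dump((w,g,f),open("w4.pkl","wb"))
def pot(i,b,c):
    h=seg(i["img"],b,COL[c]).reshape(-1,2);return h.min(0),h.max(0)
for i,b in((g,(275,200,370,320)),(f,(130,80,210,175))):
    print(pot(i,b,"yellow"),pot(i,b,"blue"))
    h=seg(i["img"],b,COL["yellow"]);print(fit([(i,h)],.046,.095))
c1=g["img"][200:310,265:375];c2=f["img"][85:175,125:215]
k=lambda c:cv2.resize(c,(390,390),interpolation=cv2.INTER_CUBIC)
cv2.imwrite("pics/p4.png",np.hstack([k(c1),k(c2)]))
E
```

```text
(array([310., 227.], dtype=float32), array([325., 261.], dtype=float32)) (array([306., 259.], dtype=float32), array([337., 293.], dtype=float32))
(array([0.45720502, 0.31254562]), array([-0.26168823,  0.2916565 ,  0.26153564, -0.29187012], dtype=float32))
(array([148., 108.], dtype=float32), array([165., 130.], dtype=float32)) (array([154., 133.], dtype=float32), array([174., 157.], dtype=float32))
(array([0.42845575, 0.30816603]), array([ 0.61131287, -0.7820587 , -0.61161804,  0.7826538 ], dtype=float32))
```

View pics/p4.png

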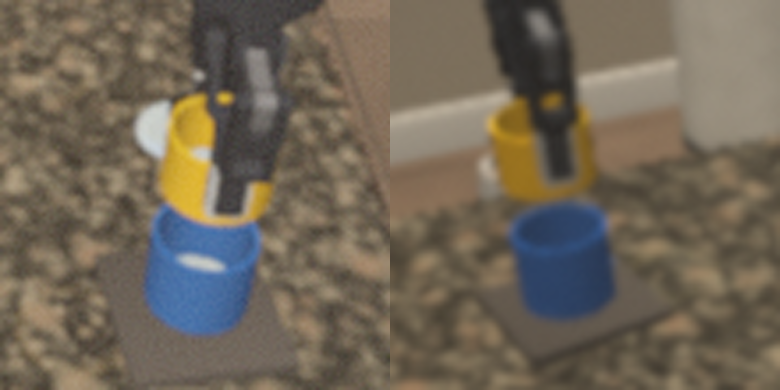

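Left (side) and right (scene): the yellow pot is level above the blue pot. I'll check the edges against the model.

```bash
python3 - <<'E'
from fit import *
import pickle
w,g,f=pickle.load(open("w4.pkl","rb"))
for nm,i in(("side",g),("scene",f)):
  for z in(.09,.095):
    m=model(i,.4392,.313,.046,z);print(nm,z,m.min(0),m.max(0))
  m=model(i,.4392,.313,.056,.007);print("blue",m.min(0),m.max(0))
E
```

```text
side 0.09 [309.53723 227.44989] [344.5678 264.8291]
side 0.095 [309.81006 225.43846] [345.00665 262.89514]
blue [305.32755 255.03783] [338.58597 294.7002 ]
scene 0.09 [147.04597 107.44278] [172.61801 132.27464]
scene 0.095 [146.70737 105.70441] [172.36368 130.58301]
blue [151.80827 131.71692] [176.66605 158.92087]
```

Emit:
move_arm --moves '[[[0, 0, 6, 0, 50], [0, 0, 8, 0, 50], [0, 0, 5, 0, 50], [0, 0, 2, 0, 50], [0, 0, 1, 0, 50], [0, 0, 0, 0, 50]]]'

```text
clock: 10.62
tcp_pos: [0.4377, 0.3116, 0.0901]
orientation: [-180.0, -0.0, 179.9]
contact_force: [0.8, -0.5, -0.8]
width: 0.703
gripper_force: 32.8
```

Emit:
move_arm --moves '[[[0, 0, 1, 0, 50], [0, 0, 2, 0, 50], [0, 0, 2, 0, 50], [0, 0, 1, 0, 50], [0, 0, 0, 0, 50]]]'

```text
clock: 11.03
tcp_pos: [0.4378, 0.3117, 0.0845]
orientation: [-180.0, -0.0, 179.9]
contact_force: [-0.1, 0.5, -0.9]
width: 0.703
gripper_force: 32.8
```

Emit:
move_arm --moves '[[[0, 0, 1, 0, 50], [0, 0, 1, 0, 50], [0, 0, 1, 0, 50], [0, 0, 0, 0, 50]]]'

```text
clock: 11.37
tcp_pos: [0.4379, 0.3117, 0.0815]
orientation: [-180.0, -0.0, 179.9]
contact_force: [-0.7, 0.1, 0.1]
width: 0.699
gripper_force: 32.8
```

Emit:
move_arm --moves '[[[0, 0, 1, 0, 50], [0, 0, 1, 0, 50], [0, 0, 0, 0, 50]]]'

```text
clock: 11.62
tcp_pos: [0.4379, 0.3118, 0.0795]
orientation: [-180.0, -0.0, 179.9]
contact_force: [0.8, -0.7, -1.9]
width: 0.699
gripper_force: 32.8
```

Emit:
move_arm --moves '[[[0, 0, 1, 0, 50], [0, 0, 1, 0, 50], [0, 0, 0, 0, 50]]]'

```text
clock: 11.87
tcp_pos: [0.4383, 0.312, 0.0781]
orientation: [180.0, 0.0, 179.9]
contact_force: [-0.7, -0.3, 1.4]
width: 0.699
gripper_force: 32.9
```

Emit:
move_arm --moves '[[[0, 0, 1, 0, 50], [0, 0, 1, 0, 50], [0, 0, 0, 0, 50]]]'

```text
clock: 12.12
tcp_pos: [0.4386, 0.3122, 0.078]
orientation: [180.0, 0.0, 179.9]
contact_force: [-3.8, -2.5, 13.3]
width: 0.701
gripper_force: 33.9
```

Emit:
move_arm --moves '[[[0, 0, -2, 0, 50], [0, 0, 0, 0, 58], [0, 0, 0, 0, 66], [0, 0, 0, 0, 75], [0, 0, 0, 0, 85], [0, 0, -5, 0, 85], [0, 0, -20, 0, 85], [0, 0, -30, 0, 85]]]'

```text
clock: 12.78
tcp_pos: [0.4356, 0.31, 0.1305]
orientation: [-179.7, -0.3, 179.9]
contact_force: [0.5, 0.3, 0.6]
width: 0.992
gripper_force: 0.0
```

Emit:
move_arm --moves '[[[0, -10, -30, 0, 85], [0, -25, -15, 0, 85], [0, -35, 0, 0, 85], [0, -35, 0, 0, 85], [0, -35, 0, 0, 85], [0, -20, 0, 0, 85], [0, -8, 0, 0, 85], [0, 0, 0, 0, 85]]]'

```text
clock: 13.45
tcp_pos: [0.4378, 0.1417, 0.1779]
orientation: [180.0, 0.0, 179.6]
contact_force: [-0.4, 1.1, -0.5]
width: 0.993
gripper_force: 0.0
```

```bash
cat > chk.py <<'E'
from fit import *
from station import ctrl
import pickle,sys
def chk(items,name):
    F=dict(wrist=ctrl.grab_frame("wrist"),side=ctrl.grab_frame("side"),scene=ctrl.grab_frame("scene"));pickle.dump(F,open(name,"wb"))
    print(ctrl.read_state()["tcp_pos"])
    for c,zb,B in items:
        for k,b in B.items():
            i=F[k]
            try: h=seg(i["img"],b,COL[c])
            except Exception as e: print(c,k,"none");continue
            H=h.reshape(-1,2); p,r=fit([(i,h)],HT[c],zb,c=="lid")
            m=model(i,*p,HT[c],zb,c=="lid"); print(c,k,H.min(0),H.max(0),p.round(4),r.round(1),"size err",((H.max(0)-H.min(0)+1)-(m.max(0)-m.min(0))).round(1))
    return F
E
python3 - <<'E'
from chk import *
F=chk([("yellow",.057,dict(side=(275,200,370,320),scene=(130,80,210,175),wrist=(0,0,512,384))),("blue",.007,dict(side=(275,200,370,320),scene=(130,80,210,175))),
("red",0,dict(side=(284,172,312,200),scene=(196,208,236,248),wrist=(0,0,512,384)))],"w5.pkl")
k=lambda c:cv2.resize(c,(390,390),interpolation=cv2.INTER_CUBIC)
cv2.imwrite("pics/p5.png",np.hstack([k(F["side"]["img"][200:310,265:375]),k(F["scene"]["img"][85:175,125:215])]))
E
```

```text
[0.43781885 0.14599578 0.17797004]
yellow side [310. 241.] [342. 275.] [0.4366 0.3106] [ 0.1  0.1 -0.1 -0.1] size err [-0.9 -1.7]
yellow scene [150. 120.] [172. 141.] [0.438  0.3161] [-0. -0.  0.  0.] size err [-2.  -2.5]
yellow wrist [424. 148.] [511. 234.] [0.4357 0.3038] [-2.1  0.2  2.2 -0.2] size err [-24.7  -1.4]
blue side [307. 269.] [334. 293.] [0.4451 0.3305] [ 0.4 -0.4 -0.4  0.4] size err [ -5.8 -15.7]
blue scene [156. 141.] [174. 157.] [0.4362 0.2922] [-0.  -0.2  0.   0.2] size err [ -6.2 -10.7]
red side [287. 176.] [308. 196.] [ 0.4595 -0.0393] [-0.1 -0.1  0.1  0.1] size err [-0.1  0.2]
red scene [201. 214.] [231. 244.] [ 0.4582 -0.0361] [-0.1  0.2  0.1 -0.2] size err [ 1.2 -0.2]
red wrist [ 37. 162.] [115. 227.] [ 0.4567 -0.0361] [ 0.1 -0.  -0.1  0. ] size err [-0.8 -1.4]
```

View pics/p5.png

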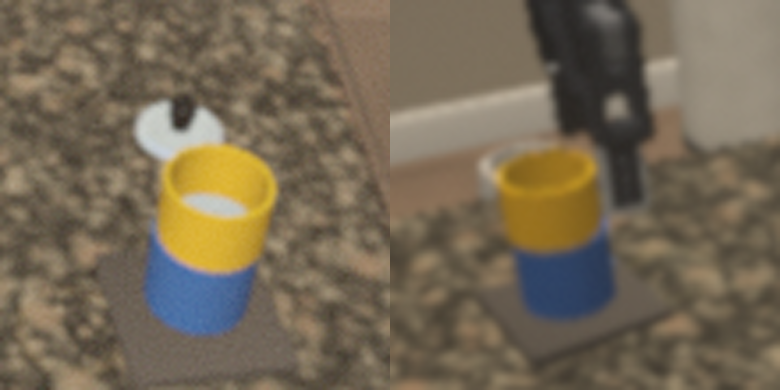

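Both views show the yellow pot seated flush on the blue pot, upright on the coaster. Now the red pot.

Emit:
move_arm --moves '[[[-3, -15, 0, 0, 85], [-4, -30, 0, 0, 85], [-4, -35, 0, 0, 85], [-4, -35, 0, 0, 85], [-3, -32, 0, 0, 85], [-2, -22, 10, 0, 85], [0, -10, 20, 0, 85], [0, -3, 30, 0, 85]]]'

```text
clock: 14.27
tcp_pos: [0.4615, -0.0389, 0.1197]
orientation: [180.0, 0.5, 179.8]
contact_force: [1.1, 1.7, -0.5]
width: 0.997
gripper_force: 0.0
```

Emit:
move_arm --moves '[[[0, 0, 35, 0, 85], [0, 0, 30, 0, 85], [0, 0, 20, 0, 85], [0, 0, 12, 0, 85], [0, 0, 6, 0, 85], [0, 0, 3, 0, 85], [0, 0, 0, 0, 85]]]'

```text
clock: 14.85
tcp_pos: [0.4579, -0.037, 0.0114]
orientation: [180.0, -0.0, -180.0]
contact_force: [-0.0, 0.3, 0.7]
width: 0.997
gripper_force: 0.0
```

Emit:
move_arm --moves '[[[0, 0, 0, 0, 70], [0, 0, 0, 0, 66], [0, 0, 0, 0, 62], [0, 0, 0, 0, 58], [0, 0, 0, 0, 54], [0, 0, 0, 0, 50], [0, 0, 0, 0, 50]]]' --force 30

```text
clock: 15.43
tcp_pos: [0.4584, -0.038, 0.013]
orientation: [180.0, 0.1, 179.9]
contact_force: [-2.1, 0.3, 5.6]
width: 0.705
gripper_force: 31.7
```

Emit:
move_arm --moves '[[[0, 0, -8, 0, 50], [0, 0, -20, 0, 50], [0, 0, -30, 0, 50], [0, 0, -30, 0, 50], [0, 0, -25, 0, 50], [1, 15, -12, 0, 50], [2, 28, 0, 0, 50], [2, 34, 0, 0, 50]]]'

```text
clock: 16.1
tcp_pos: [0.4537, 0.0374, 0.1389]
orientation: [180.0, 0.2, 179.5]
contact_force: [0.9, 0.9, -0.8]
width: 0.7
gripper_force: 32.9
```

Emit:
move_arm --moves '[[[2, 34, 0, 0, 50], [2, 34, 0, 0, 50], [2, 34, 0, 0, 50], [2, 34, 0, 0, 50], [2, 34, 0, 0, 50], [2, 34, 0, 0, 50], [2, 30, 0, 0, 50], [1.5, 22, 0, 0, 50]]]'

```text
clock: 16.77
tcp_pos: [0.4366, 0.2983, 0.1375]
orientation: [179.9, 0.0, -179.9]
contact_force: [0.6, -0.5, -1.3]
width: 0.703
gripper_force: 32.9
```

Emit:
move_arm --moves '[[[1, 12, 0, 0, 50], [0, 5, 0, 0, 50], [0, 0, 0, 0, 50], [0, 0, 0, 0, 50], [0, 0, 0, 0, 50]]]'

```text
clock: 17.18
tcp_pos: [0.4371, 0.3092, 0.1366]
orientation: [-179.9, -0.0, 179.7]
contact_force: [-0.2, -0.6, -1.1]
width: 0.704
gripper_force: 32.9
```

```bash
python3 - <<'E'
from chk import *
F=chk([],"w6.pkl")
for nm in("side","scene"):
    m=model(F[nm],.4375,.313,.038,.125);print(nm,m.min(0),m.max(0))
k=lambda c:cv2.resize(c,(390,390),interpolation=cv2.INTER_CUBIC)
cv2.imwrite("pics/p6.png",np.hstack([k(F["side"]["img"][190:300,265:375]),k(F["scene"]["img"][75:165,115:205])]))
E
```

```text
[0.43697668 0.31009376 0.13670405]
side [312.40698 216.41202] [347.93622 250.96535]
scene [144.52986  98.06144] [170.17302  120.356255]
```

View pics/p6.png

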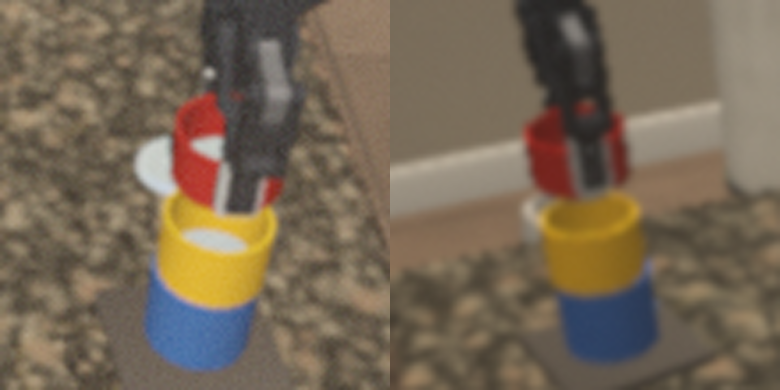

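Red is held level above yellow in both views. I'll add +1.5 mm in y and lower it.

Emit:
move_arm --moves '[[[0, 1.5, 6, 0, 50], [0, 0, 6, 0, 50], [0, 0, 3, 0, 50], [0, 0, 2, 0, 50], [0, 0, 0, 0, 50], [0, 0, 0, 0, 50]]]'

```text
clock: 17.83
tcp_pos: [0.4364, 0.3132, 0.1194]
orientation: [-180.0, -0.0, 179.9]
contact_force: [-0.6, 0.4, -0.7]
width: 0.705
gripper_force: 32.9
```

Emit:
move_arm --moves '[[[0, 0, 1, 0, 50], [0, 0, 1, 0, 50], [0, 0, 1, 0, 50], [0, 0, 0, 0, 50]]]'

```text
clock: 18.17
tcp_pos: [0.4364, 0.3133, 0.1166]
orientation: [-180.0, -0.0, 179.9]
contact_force: [-0.7, -0.2, -0.5]
width: 0.705
gripper_force: 32.9
```

Emit:
move_arm --moves '[[[0, 0, 1, 0, 50], [0, 0, 1, 0, 50], [0, 0, 0, 0, 50]]]'

```text
clock: 18.42
tcp_pos: [0.4364, 0.3132, 0.1145]
orientation: [-180.0, -0.0, 179.9]
contact_force: [-0.5, -0.8, -0.8]
width: 0.711
gripper_force: 32.9
```

Emit:
move_arm --moves '[[[0, -1.2, 0, 0, 50], [0, 0, 1, 0, 50], [0, 0, 1, 0, 50], [0, 0, 0, 0, 50]]]'

```text
clock: 18.75
tcp_pos: [0.4364, 0.312, 0.1125]
orientation: [-180.0, -0.0, 179.9]
contact_force: [-0.3, 0.2, -0.5]
width: 0.708
gripper_force: 32.9
```

Emit:
move_arm --moves '[[[0, 0, 1, 0, 50], [0, 0, 1, 0, 50], [0, 0, 0, 0, 50]]]'

```text
clock: 19.0
tcp_pos: [0.4365, 0.3122, 0.1106]
orientation: [180.0, -0.0, 179.9]
contact_force: [-0.8, 0.1, -0.4]
width: 0.704
gripper_force: 32.9
```

Emit:
move_arm --moves '[[[0, 0, 1, 0, 50], [0, 0, 0, 0, 50]]]'

```text
clock: 19.17
tcp_pos: [0.4369, 0.3123, 0.1105]
orientation: [180.0, 0.0, 179.9]
contact_force: [-1.7, -1.4, 3.6]
width: 0.701
gripper_force: 33.2
```

Emit:
move_arm --moves '[[[0, 0, 1, 0, 50], [0, 0, 0, 0, 50]]]'

```text
clock: 19.33
tcp_pos: [0.4372, 0.3124, 0.1105]
orientation: [180.0, 0.0, 179.9]
contact_force: [-2.3, -0.9, 9.5]
width: 0.705
gripper_force: 33.7
```

Emit:
move_arm --moves '[[[0, 0, -1.5, 0, 50], [0, 0, 0, 0, 58], [0, 0, 0, 0, 66], [0, 0, 0, 0, 75], [0, 0, 0, 0, 85], [0, 0, -5, 0, 85], [0, 0, -20, 0, 85], [0, 0, -30, 0, 85]]]'

```text
clock: 20.0
tcp_pos: [0.4342, 0.3103, 0.163]
orientation: [-179.7, -0.3, 179.9]
contact_force: [0.2, 0.9, -0.0]
width: 0.996
gripper_force: 0.0
```

Emit:
move_arm --moves '[[[0, -8, -14.5, 0, 70], [1, -20, 0, 0, 60], [2, -30, 0, 0, 50], [1, -35, 0, 0, 45], [1, -30, 0, 0, 45], [0, -18, 0, 0, 45], [0, -8, 0, 0, 45], [0, 0, 0, 0, 45]]]'

```text
clock: 20.67
tcp_pos: [0.4314, 0.1611, 0.18]
orientation: [180.0, 0.0, 179.7]
contact_force: [0.2, 0.4, -0.1]
width: 0.528
gripper_force: 0.0
```

```bash
python3 - <<'E'
from chk import *
F=chk([("red",.097,dict(side=(275,190,370,320),scene=(120,75,210,175))),("lid",0,dict(wrist=(150,90,330,260)))],"w7.pkl")
k=lambda c:cv2.resize(c,(390,390),interpolation=cv2.INTER_CUBIC)
cv2.imwrite("pics/p7.png",np.hstack([k(F["side"]["img"][190:300,265:375]),cv2.resize(F["wrist"]["img"],(400,390))]))
E
```

```text
[0.43142714 0.16505767 0.18006028]
red side [312. 227.] [345. 260.] [0.4361 0.3088] [-0. -0.  0.  0.] size err [-0.4 -0. ]
red scene [148. 109.] [165. 128.] [0.4306 0.3165] [ 0.4 -0.5 -0.4  0.5] size err [-7.2 -2.1]
lid wrist [230. 140.] [287. 195.] [0.4286 0.1627] [-0.2  0.   0.2 -0. ] size err [-1.3 -2.8]
```

View pics/p7.png

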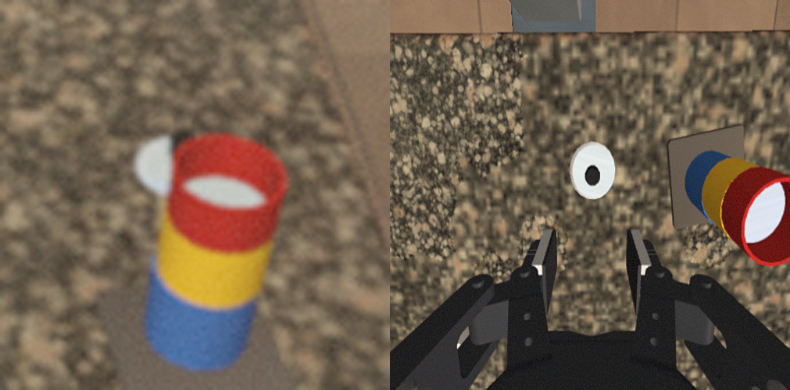

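The stack of three stands flush in the side view. In the wrist view the lid is centred ahead between the fingers. I'm descending onto the knob.

Emit:
move_arm --moves '[[[0, 0, 15, 0, 45], [0, 0, 30, 0, 45], [0, 0, 35, 0, 45], [0, 0, 30, 0, 45], [0, 0, 20, 0, 45], [0, 0, 15, 0, 45], [0, 0, 9, 0, 45], [0, 0, 2, 0, 45]]]'

```text
clock: 21.48
tcp_pos: [0.43, 0.1643, 0.022]
orientation: [-179.9, -0.2, -179.9]
contact_force: [-0.3, 0.0, 0.6]
width: 0.526
gripper_force: 0.0
```

Emit:
move_arm --moves '[[[0, 0, 1, 0, 40], [0, 0, 1, 0, 32], [0, 0, 0, 0, 26], [0, 0, 0, 0, 22], [0, 0, 0, 0, 18], [0, 0, 0, 0, 12], [0, 0, 0, 0, 12], [0, 0, 0, 0, 12]]]' --force 30

```text
clock: 22.15
tcp_pos: [0.4321, 0.1636, 0.0228]
orientation: [179.9, 0.1, 179.9]
contact_force: [-0.7, -0.3, 5.8]
width: 0.205
gripper_force: 29.2
```

Emit:
move_arm --moves '[[[0, 0, -5, 0, 12], [0, 0, -15, 0, 12], [0, 0, -28, 0, 12], [0, 0, -32, 0, 12], [0, 0, -32, 0, 12], [0, 0, -25, 0, 12], [0, 0, -13, 0, 12], [0, 0, 0, 0, 12]]]'

```text
clock: 22.82
tcp_pos: [0.4336, 0.1643, 0.1753]
orientation: [179.7, 0.4, 179.9]
contact_force: [-0.4, -0.2, -0.3]
width: 0.209
gripper_force: 29.4
```

Emit:
move_arm --moves '[[[0, 10, 0, 0, 12], [-1, 20, 0, 0, 12], [-1, 26, 0, 0, 12], [-1, 28, 0, 0, 12], [-1, 26, 0, 0, 12], [-0.5, 20, 0, 0, 12], [0, 12, 0, 0, 12], [0, 6, 0, 0, 12]]]'

```text
clock: 23.48
tcp_pos: [0.4341, 0.3132, 0.1696]
orientation: [-179.9, -0.2, -179.9]
contact_force: [-0.9, -0.1, -0.2]
width: 0.206
gripper_force: 29.4
```

Emit:
move_arm --moves '[[[0, 1, 0, 0, 12], [0, 0, 0, 0, 12], [0, 0, 0, 0, 12], [0, 0, 0, 0, 12], [0, 0, 0, 0, 12], [0, 0, 0, 0, 12]]]'

```text
clock: 23.98
tcp_pos: [0.4363, 0.3113, 0.1719]
orientation: [180.0, 0.0, 179.8]
contact_force: [-0.0, 0.7, -0.7]
width: 0.201
gripper_force: 29.4
```

```bash
python3 - <<'E'
from chk import *
F=chk([],"w8.pkl")
for nm in("side","scene"):
    for x,y,H,z,l in((.4363,.3125,.012,.15,True),(.4363,.3125,.038,.097,False)):
        m=model(F[nm],x,y,H,z,l);print(nm,m.min(0),m.max(0))
k=lambda c:cv2.resize(c,(390,390),interpolation=cv2.INTER_CUBIC)
cv2.imwrite("pics/p8.png",np.hstack([k(F["side"]["img"][180:265,285:370]),k(F["scene"]["img"][65:150,115:200])]))
E
```

```text
[0.43612585 0.31188232 0.17188727]
side [314.5283 216.6865] [348.4597  240.33704]
side [311.40598 227.72913] [346.01    261.97253]
scene [144.16782  98.58016] [168.4257  111.59814]
scene [146.03432 108.08428] [171.2405  130.23355]
```

View pics/p8.png

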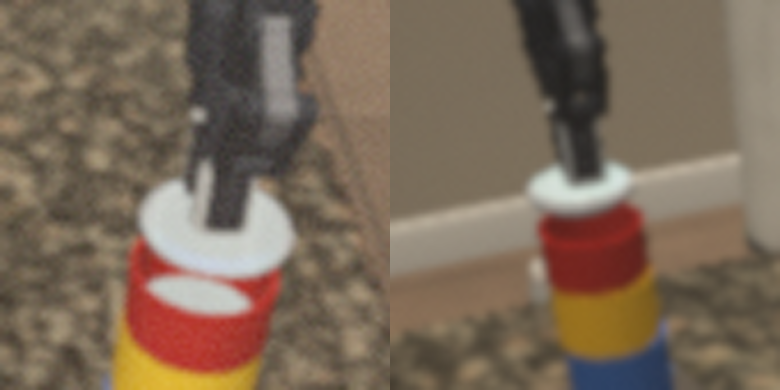

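The lid hangs level over the red rim and the edges match the model. Lowering.

Emit:
move_arm --moves '[[[0, 0, 4, 0, 12], [0, 0, 4, 0, 12], [0, 0, 3, 0, 12], [0, 0, 1, 0, 12], [0, 0, 1, 0, 12], [0, 0, 0, 0, 12], [0, 0, 0, 0, 12]]]'

```text
clock: 24.72
tcp_pos: [0.436, 0.3122, 0.1587]
orientation: [-180.0, -0.0, 179.9]
contact_force: [0.1, 0.1, -1.2]
width: 0.207
gripper_force: 29.4
```

Emit:
move_arm --moves '[[[0, 0, 1, 0, 12], [0, 0, 1, 0, 12], [0, 0, 1, 0, 12], [0, 0, 0, 0, 12]]]'

```text
clock: 25.05
tcp_pos: [0.4359, 0.3121, 0.1555]
orientation: [-180.0, -0.0, 179.9]
contact_force: [-0.4, -0.4, -1.4]
width: 0.204
gripper_force: 29.4
```

Emit:
move_arm --moves '[[[0, 0, 1, 0, 12], [0, 0, 1, 0, 12], [0, 0, 0, 0, 12]]]'

```text
clock: 25.3
tcp_pos: [0.4359, 0.3121, 0.1535]
orientation: [-180.0, -0.0, 179.9]
contact_force: [-1.0, -0.0, -0.7]
width: 0.204
gripper_force: 29.4
```

Emit:
move_arm --moves '[[[0, 0, 1, 0, 12], [0, 0, 1, 0, 12], [0, 0, 0, 0, 12]]]'

```text
clock: 25.55
tcp_pos: [0.4364, 0.3124, 0.1522]
orientation: [180.0, 0.0, 179.9]
contact_force: [-0.7, -0.7, 3.6]
width: 0.205
gripper_force: 29.6
```

Contact at the expected height. I'll press 1 mm more, relieve, release and withdraw.

Emit:
move_arm --moves '[[[0, 0, 1, 0, 12], [0, 0, 0, 0, 12], [0, 0, -1, 0, 12], [0, 0, 0, 0, 20], [0, 0, 0, 0, 28], [0, 0, 0, 0, 36], [0, 0, 0, 0, 45], [0, 0, 0, 0, 45]]]'

```text
clock: 26.22
tcp_pos: [0.4359, 0.312, 0.1514]
orientation: [-180.0, -0.0, 179.9]
contact_force: [-0.7, -0.4, 0.4]
width: 0.523
gripper_force: 0.0
```

Emit:
move_arm --moves '[[[0, 0, -5, 0, 45], [0, 0, -20, 0, 45], [0, 0, -30, 0, 45], [0, -20, -20, 0, 45], [0, -35, 0, 0, 45], [0, -35, 0, 0, 45], [0, -20, 0, 0, 45], [0, 0, 0, 0, 45]]]'

```text
clock: 26.88
tcp_pos: [0.4364, 0.1961, 0.2271]
orientation: [-179.9, -0.0, 179.4]
contact_force: [-0.4, 0.1, 0.0]
width: 0.524
gripper_force: 0.0
```

```bash
python3 - <<'E'
from chk import *
F=chk([],"w9.pkl")
k=lambda c:cv2.resize(c,(390,390),interpolation=cv2.INTER_CUBIC)
cv2.imwrite("pics/p9.png",np.hstack([k(F["side"]["img"][200:310,265:375]),k(F["scene"]["img"][85:185,110:210])]))
for nm in("side","scene"):
    m=model(F[nm],.4363,.3125,.012,.129,True);print(nm,m.min(0),m.max(0))
a=pickle.load(open("f0.pkl","rb"))
for n,i,bx in(("jig",a[0],(255,168,290,218)),("salt",a[0],(256,102,282,140)),("tin",a[0],(225,262,272,325))):
    x0,y0,x1,y1=bx;print(n,np.abs(i["img"][y0:y1,x0:x1].astype(int)-F["scene"]["img"][y0:y1,x0:x1]).mean())
E
```

```text
[0.43588271 0.20292849 0.22718217]
side [313.2557 225.318 ] [346.5439  249.15154]
scene [145.62364 105.99782] [169.558    119.126114]
jig 1.6436190476190475
salt 1.1815114709851553
tin 1.139592480018012
```

View pics/p9.png

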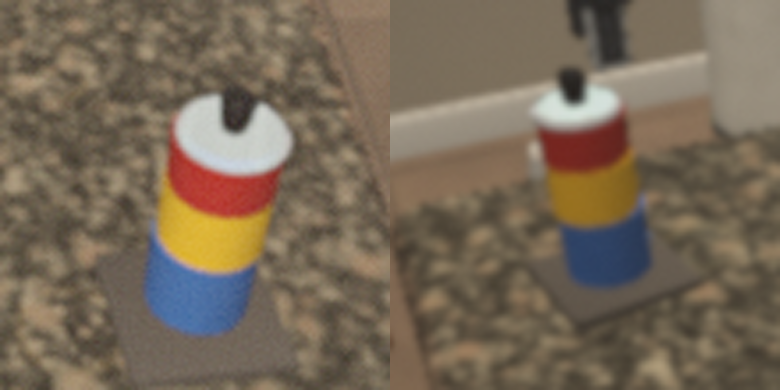

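The stack is complete and upright in both views, with every joint flush. The bystanders haven't moved and the gripper is clear.

```bash
python3 -c "
from station import ctrl
print(ctrl.hand_in())"
```

```text
the job is handed in; nothing more can be done
None
```

The blue, yellow and red pots and the lid are stacked upright and fully seated within about 3 mm of the coaster's centre, the bystanders are untouched, and the job was handed in at about 27 s.

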